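# Wedge the rocking power supply

## Task

The bench power supply rocks because the foot at one corner is too short. With closed fingertips push the wooden wedge along the bench, thin end first, under that short foot until it is snug, then press down firmly (about 10 N) for a second on top of the case above that foot to feel that it no longer rocks; if it still dips, push the wedge in further and press again. The supply must end up level, the wedge stays under the foot and on the bench (push it, never pick it up), the supply is not shoved along the bench, the other things stay where they are, and the hand finishes clear.

Things in the scene. Friction and masses are not known exactly. Their poses are not given: they have to be found in the camera images.
- psu: grey bench power supply, 2 to 3 kg, loose; case 170 (x) x 220 (y) x 80 mm, its flat top 96 mm above the bench. Origin: on the bench below its middle; -x face: front panel with knobs, z up. 20 mm wide feet at x = +-60, y = +-85 mm: three are 16 mm high, the one at x +60, y -85 is short. It stands level; some 2 to 4 N on the corner above the short foot make it dip, let go it comes back
- psu_corner (a point): the spot to press: on the flat top of the case (96 mm above the bench), straight above the centre of the short foot, 25 mm in from both faces of that corner. The underside of the short foot hangs 4 to 10 mm above the bench, a different amount each time that the poses do not tell: it must be felt
- wedge: plain light wooden wedge, 40 g, loose on the bench, thin end 20 to 60 mm from the case's -y face, to be pushed to the supply's +y. 110 mm long (x), 40 mm wide (y), tapering evenly from 18 mm thick at the back (x -55) to 2 mm at the thin end (x +55). Origin: centre of underside. Slides at under 1 N; snug under the foot the push rises past 4 N; above about 8 N the supply gets shoved
- wedge_tip (a point): middle of the bottom edge of the wedge's thin end
- wedge_back (a point): middle of the wedge's upright back face (40 mm wide, 18 mm high), 9 mm above the bench: push here
- tape: roll of black tape, ring of 68 mm outer and 40 mm inner diameter, 18 mm high, lying on top of the power supply over the half that is away from the short foot; origin: centre of its underside
- screwdriver: grey-handled screwdriver 180 mm long lying on the bench near the wedge's side, on the robot's side of it; origin under its middle, long axis x, handle to -x
- offcut: flat plywood offcut 70 x 45 x 12 mm with square ends and no taper (not the wedge), lying beyond the wedge; origin: centre of its underside
- jar: small white-capped jar 42 mm in diameter, 42 mm high, standing beyond the power supply's rear face; origin: centre of its underside
- meter: black hand multimeter 150 x 80 x 40 mm lying on the bench to the left of the power supply; origin: centre of its underside
- cup: white paper cup 76 mm in diameter, 90 mm high, standing at the right of the bench; origin: centre of its underside
- spool: metal spool of solder 56 mm in diameter, 40 mm high, standing at the right of the bench; origin: centre of its underside

How it is judged (in metres and radians):
On the way:
1. with the wedge under the short foot, the corner above it is pressed down with more than 5 N for 0.3 s, the wedge carries it and the supply stays level within 0.015 rad (contact force between the fingers and psu above 5 N and horizontal distance between the grasp point and psu_corner below 0.05 m and contact force between wedge and psu above 1.5 N and y of wedge_tip in the frame of psu above -0.087 m and x of wedge_tip in the frame of psu between 0.025 and 0.095 m and angle between psu's own z axis and vertical below 0.015 rad and angle between the x axis of wedge and the x axis of psu, either way round above 1.17 rad), for 0.3 s.
At the end, for the whole second after the job is handed in: wedge flat on the bench, square to the supply within 0.4 rad, thin end 8 mm or more past the near edge of the short foot, centre line within 35 mm of the foot's, touching it; supply level within 0.015 rad, within 15 mm of its start; both at rest (y of wedge_tip in the frame of psu above -0.087 m and x of wedge_tip in the frame of psu between 0.025 and 0.095 m and angle between psu's own z axis and vertical below 0.015 rad and angle between the x axis of wedge and the x axis of psu, either way round above 1.17 rad and contact force between wedge and psu above 0.1 N and height (world z) of wedge below 0.004 m and linear speed of each of wedge, psu below 0.01 m/s and angular speed of psu below 0.03 rad/s and distance of psu from where it was at the start of the episode below 0.015 m).
It fails at once if the wedge is lifted off the bench or tipped up (height (world z) of wedge above 0.012 m or angle between wedge's own z axis and vertical above 0.25 rad).
It fails at once if the power supply is shoved along the bench by more than 15 mm, or lifted (distance of psu from where it was at the start of the episode above 0.015 m or height (world z) of psu above 0.015 m).
It fails at once if one of the other things is moved by more than 30 mm (distance of any of tape, screwdriver, offcut, jar, meter, cup, spool from where it was at the start of the episode above 0.03 m).
It also fails if it takes over 51 s, if anything falls off the work surface, if the arm or the gripper's body presses on something with over 40 N, if the wrist force passes 120 N, or if a joint passes its speed limit or range.

## Robot

A 7-joint arm with a two-finger parallel gripper is mounted at the origin on the work surface. World frame = base frame: x ahead of the robot, y to its left, z up, the work surface at z = 0. Lengths are in mm, angles in rad, forces in N, time in s.
With the tool pointing down it reaches from about 400 to 875 mm from the base axis. Payload 19.3 kg.
Tool frame: the origin (TCP) lies on the mounting face of the last link; the fingertips stand 173 mm ahead of it and the grasp point (between the pads) lies 155 mm ahead of it; z points along the fingers, y is the direction in which the jaws open and shut (so a half turn about z gives the same grasp; the last joint's range is limited). The gripper opens to 85 mm and grips with 20 to 120 N. Pads are 22 mm wide; open, the fingers measure 114 mm over their backs; the gripper's body (76 mm by 85 mm) begins 54 mm behind the grasp point. The pads swing forward as they close: fully open they stand 13 mm farther back than shut.
Start: joints at [-1.418, 0.521, -0.036, 1.599, 0.021, 1.021, -0.113], TCP at [138.121, 609.542, 404.691] pointing down, gripper open.
Joint ranges: [-2.91, 2.91], [-0.3, 2.13], [-1.5, 1.42], [0.17, 2.43], [-1.26, 4.41], [0.16, 1.93], [-2.52, 2.52]. Speed limits (rad/s): [1.89, 1.89, 2.39, 2.39, 3.01, 3.01, 3.01].

## Interface

Orientations are given as a unit quaternion [x, y, z, w].
In Python, from cell import env gives the robot as it stands. Calls block until the motion is done:
- env.move_to(position, orientation): joint-space move of the TCP to a pose.
- env.move_l(position, attitude=None, rate=150, threshold=None): straight line of the TCP; attitude=None keeps the orientation; rate is the mean speed in mm/s. With threshold (N) it stops when the force on the tool has changed by that much, and returns True; else False.
- env.set_joints(angles): joint-space move.
- env.set_gripper(opening): opening from 0.0 (shut) to 1.0 (fully open); the grip force is fixed at half the most; returns when the fingers have stopped.
- env.hold(seconds).
- env.solve_ik(position, orientation): joint angles nearest the present ones, or None.
- env.read_camera(name): name is "side" or "top" or "wrist"; returns a dict with "pixels" (480x640x3 uint8, red, green, blue), "mtx" (3x3 intrinsics, pixels), "k1" (the pictures are not rectified: a ray, as slopes to the right and down, at radius r is drawn at 1 + k1 r^2 times it, then the intrinsics apply), "eye" and "rotation" of the camera in the world. Camera axes: x right, y down, z forward; pixel columns grow to the right and rows downward; lengths in mm; the calibration is good to about 2 mm. A picture is of the moment at which its call begins. There is no depth.
A pose or a line that the arm cannot do raises env.IKError and nothing moves.
- env.sign_off(): hands the job in, once; it reports no verdict.
Trained networks look in a picture, given as the dict that the camera call returned (one of the last four; its "shot" number tells which), for a name from the list of things; names that differ only in an ending like _2 or _b are one class to them, and where a whole thing is asked for, a point or a joint stands for the part that bears it (a point fixed in the world has none). Each returns a list of dicts, best first, with "conf" (0 to 1); they miss things now and then, are a little off and sometimes report something else, mostly with a low value. They report only what shows in the picture. A call takes as long as a camera call.
- env.spot_in(picture, name): "at" ([x, y, z] in mm, in the coordinates of the camera as it stood for that picture, good to about 4 mm: the middle of the surface that is visible of it).
- env.silhouettes(picture, name): "mask" (480x640 bool, what is visible of it).
- env.mark_of(picture, name): "at" ([x, y, z] in mm, in the coordinates of the camera as it stood for that picture, good to about 4 mm: a listed point, or the origin of a listed thing).
Readings, each from a call of its own:
- env.get_time_s(): time.
- env.get_qpos(): joint angles.
- env.get_dq(): joint speeds.
- env.get_effort(): joint torques, N m.
- env.get_tcp_pos(): TCP position.
- env.get_orientation(): TCP orientation.
- env.get_wrist_force(): force on the tool from outside, world axes, zero at the start.
- env.get_ft_torque(): the same for the moment, N m.
- env.get_grip_width(): opening from 0.0 (shut) to 1.0 (fully open).
Only numpy, scipy, OpenCV 4.12 (cv2) and the standard library are available. Lean on these libraries where they do the work, as an engineer would, in place of code of your own. Each camera call takes 0.05 s, during which the arm holds its last target.

## Working session

There is one attempt and no reset: what is moved stays moved. The work goes in short steps, each a Python script; the robot and the scene stay as the last script left them, time stands still between calls to the robot, and variables do not carry over. Pictures are saved under pics/ and viewed, and the job is handed in when it is done.

```bash
ls; mkdir -p pics
cat > h.py <<'E'
import numpy as np, cv2
from cell import env
def w(p,at): return np.array(p['eye'])+np.array(p['rotation'])@np.array(at)
def save(p,n): cv2.imwrite('pics/%s.png'%n,p['pixels'][:,:,::-1])
E
python3 - <<'E'
from h import *
print(env.get_time_s(), env.get_tcp_pos(), env.get_orientation(), env.get_wrist_force())
for c in ['top','side']:
    p=env.read_camera(c); save(p,c+'0'); print(c,np.round(p['eye']),np.round(p['rotation'],2).tolist())
    for n in ['psu','psu_corner','wedge','wedge_tip','wedge_back','tape','screwdriver','offcut','jar','meter']:
        r=env.mark_of(p,n)
        print(n,[(np.round(w(p,q['at'])).tolist(),round(q['conf'],2)) for q in r[:2]])
print(env.get_time_s())
E
```

```text
pics
0.0 [138.07734712 609.41137325 404.13345385] [ 1.11165393e-01  9.93801762e-01 -5.58327990e-04 -3.23917181e-05] [-0.91403256 -0.03442542  0.50691995]
top [ 248.   -3. 1458.] [0.71, -0.69, 0.08, -0.08]Traceback (most recent call last):
  File "<stdin>", line 7, in <module>
  File "h.py", line 3, in w
    def w(p,at): return np.array(p['eye'])+np.array(p['rotation'])@np.array(at)
                                           ~~~~~~~~~~~~~~~~~~~~~~~^~~~~~~~~~~~~
ValueError: matmul: Input operand 1 has a mismatch in its core dimension 0, with gufunc signature (n?,k),(k,m?)->(n?,m?) (size 3 is different from 4)
```

```bash
cat > h.py <<'E'
import numpy as np, cv2
from scipy.spatial.transform import Rotation as R
from cell import env
def w(p,at): return np.array(p['eye'])+R.from_quat(p['rotation']).apply(np.array(at))
def save(p,n): cv2.imwrite('pics/%s.png'%n,p['pixels'][:,:,::-1])
def pix(p,P):
    c=R.from_quat(p['rotation']).inv().apply(np.array(P,float)-np.array(p['eye'])); s=c[:2]/c[2]; s=s*(1+p['k1']*(s@s)); m=np.array(p['mtx']); return m[:2,:2]@s+m[:2,2]
def ray(p,uv,z):
    m=np.array(p['mtx']); d=(np.array(uv,float)-m[:2,2])/[m[0,0],m[1,1]]; s=d.copy()
    for _ in range(20): s=d/(1+p['k1']*(s@s))
    v=R.from_quat(p['rotation']).apply([s[0],s[1],1]); e=np.array(p['eye']); return e+v*(z-e[2])/v[2]
E
python3 - <<'E'
from h import *
for c in ['top','side']:
    p=env.read_camera(c); save(p,c+'0'); print(c,np.round(p['eye']),np.round(p['rotation'],2).tolist(),p['k1'])
    for n in ['psu','psu_corner','wedge','wedge_tip','wedge_back','tape','screwdriver','offcut','jar','meter']:
        r=env.mark_of(p,n)
        print(n,[(np.round(w(p,q['at'])).tolist(),round(q['conf'],2),np.round(pix(p,w(p,q['at']))).tolist()) for q in r[:2]])
print(env.get_time_s())
E
```

```text
top [ 248.   -3. 1458.] [0.71, -0.69, 0.08, -0.08] -0.11048511144023535
psu [([514.0, 84.0, 2.0], 0.98, [286.0, 261.0])]
psu_corner [([553.0, -7.0, 97.0], 0.65, [322.0, 239.0])]
wedge [([539.0, -148.0, -2.0], 0.66, [377.0, 254.0]), ([681.0, 57.0, 2.0], 0.43, [299.0, 198.0])]
wedge_tip [([557.0, -95.0, -4.0], 0.86, [356.0, 247.0])]
wedge_back [([523.0, -202.0, 8.0], 0.91, [399.0, 260.0])]
tape [([480.0, 145.0, 92.0], 0.85, [258.0, 267.0]), ([468.0, 417.0, 4.0], 0.36, [155.0, 274.0])]
screwdriver [([407.0, -130.0, 3.0], 0.89, [369.0, 306.0]), ([451.0, -418.0, 2.0], 0.18, [483.0, 291.0])]
offcut [([540.0, -147.0, -1.0], 0.73, [377.0, 254.0]), ([669.0, -108.0, -2.0], 0.58, [362.0, 205.0])]
jar [([681.0, 62.0, 1.0], 0.53, [297.0, 198.0])]
meter [([470.0, 417.0, -0.0], 0.77, [155.0, 274.0])]
side [331. 573. 804.] [-0.18, 0.92, -0.34, 0.07] 0.023472986409594918
psu [([508.0, 88.0, -1.0], 0.75, [330.0, 317.0])]
psu_corner [([555.0, -7.0, 96.0], 0.96, [327.0, 248.0])]
wedge [([536.0, -146.0, 2.0], 0.78, [355.0, 235.0])]
wedge_tip [([554.0, -96.0, -2.0], 0.98, [341.0, 249.0])]
wedge_back [([523.0, -199.0, 7.0], 0.87, [367.0, 221.0])]
tape [([480.0, 146.0, 97.0], 0.59, [334.0, 317.0]), ([525.0, -196.0, 9.0], 0.42, [366.0, 221.0])]
screwdriver [([401.0, -132.0, 2.0], 0.77, [408.0, 255.0]), ([550.0, -434.0, -4.0], 0.75, [385.0, 165.0])]
offcut [([662.0, -105.0, -1.0], 0.73, [300.0, 233.0])]
jar [([682.0, 56.0, 4.0], 0.83, [263.0, 279.0])]
meter []
1.2
```

View pics/top0.png

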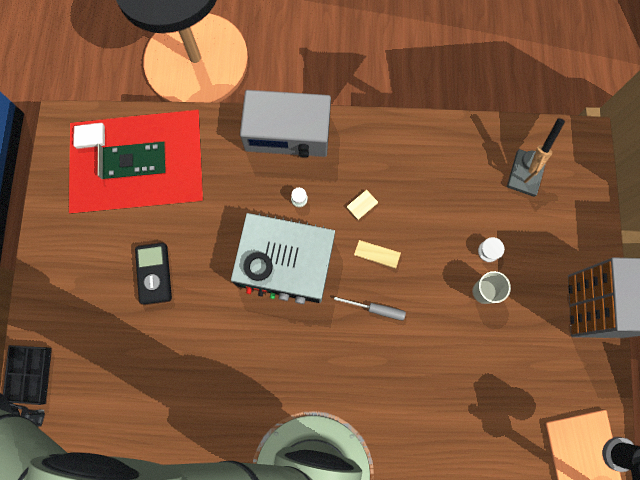

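View pics/side0.png

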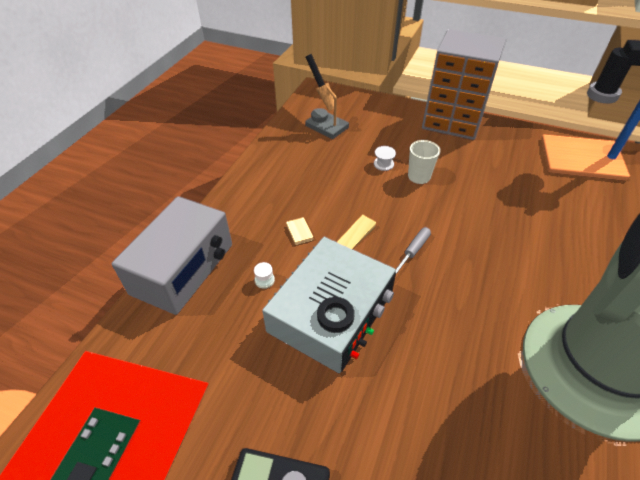

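```bash
cat >> h.py <<'E'
def ori(deg,tilt=0):
    a=np.radians(deg); c,s=np.cos(a),np.sin(a)
    m=np.array([[c,s,0],[s,-c,0],[0,0,-1.]]).T  # rows->cols
    m=np.column_stack([[c,s,0],[s,-c,0],[0,0,-1.]])
    return R.from_matrix(m).as_quat()
E
python3 - <<'E'
from h import *
p=env.read_camera('wrist'); print(np.round(p['eye']),env.get_tcp_pos(), R.from_quat(p['rotation']).as_matrix().round(2).tolist())
for d in [79.6,79.6-180,79.6-90,79.6+90]:
    for P in [[515,-240,330],[515,-240,178],[545,-80,178],[554,-7,250]]:
        q=env.solve_ik(P,ori(d)); print(d,P,None if q is None else np.round(q,2))
# psu yaw from mask
p=env.read_camera('top'); m=env.silhouettes(p,'psu')[0]['mask'].astype(np.uint8); mw=env.silhouettes(p,'wedge')
c=max(cv2.findContours(m,0,1)[0],key=cv2.contourArea); b=cv2.approxPolyDP(c,6,True)[:,0]; print(b.tolist())
for x in b: print(ray(p,x,96).round())
for k in mw: print(k['conf'],k['mask'].sum(),[ray(p,x,8).round().tolist() for x in cv2.boxPoints(cv2.minAreaRect(max(cv2.findContours(k['mask'].astype(np.uint8),0,1)[0],key=cv2.contourArea)))])
E
```

```text
[ 71. 624. 375.] [138.12721413 609.55168186 404.7061592 ] [[0.22, 0.94, 0.27], [0.98, -0.21, -0.06], [-0.0, 0.27, -0.96]]
79.6 [515, -240, 330] [-0.22  0.69  0.84  1.85 -0.65  0.9   0.75]
79.6 [515, -240, 178] [ 0.21  0.78  0.17  1.89 -0.25  0.49  0.37]
79.6 [545, -80, 178] [-0.11  0.77  0.21  1.94 -0.33  0.47  0.15]
79.6 [554, -7, 250] [-0.39  0.68  0.42  1.92 -0.44  0.63  0.13]
-100.4 [515, -240, 330] [-0.38  0.93  1.22  1.86 -0.99  1.12 -2.1 ]
-100.4 [515, -240, 178] [-0.28  1.1   1.    1.92 -1.24  0.92 -1.94]
-100.4 [545, -80, 178] [-0.59  1.09  1.    1.96 -1.26  0.91 -2.2 ]
-100.4 [554, -7, 250] [ 0.7   1.02 -1.28  1.87  1.09  1.17  1.98]
-10.400000000000006 [515, -240, 330] [-0.27  0.74  0.93  1.85 -0.73  0.94 -0.75]
-10.400000000000006 [515, -240, 178] [ 0.04  0.82  0.43  1.9  -0.62  0.55 -0.87]
-10.400000000000006 [545, -80, 178] [-0.27  0.81  0.45  1.95 -0.67  0.53 -1.11]
-10.400000000000006 [554, -7, 250] [-0.49  0.72  0.57  1.93 -0.61  0.67 -1.29]
169.6 [515, -240, 330] [-0.03  0.59  0.53  1.84 -0.39  0.82  2.08]
169.6 [515, -240, 178] [ 0.33  0.76  0.    1.89 -0.01  0.49  1.73]
169.6 [545, -80, 178] [ 0.04  0.75 -0.    1.93  0.01  0.46  1.42]
169.6 [554, -7, 250] [-0.18  0.63  0.12  1.91 -0.12  0.61  1.41]
[[247, 213], [232, 283], [248, 294], [320, 301], [334, 229]]
[612. 178.  96.]
[440. 203.  96.]
[415. 164.  96.]
[404.  -6.  96.]
[579. -34.  96.]
0.59 746 [[534.0, -87.0, 8.0], [578.0, -100.0, 8.0], [544.0, -208.0, 8.0], [501.0, -195.0, 8.0]]
```

Run:
```python
from h import *
env.set_gripper(0.0)
env.move_to([513,-255,340],ori(80))
print(env.get_time_s(),env.get_tcp_pos().round(1),env.get_qpos().round(2))
p=env.read_camera('wrist'); save(p,'w1')
for n in ['psu','psu_corner','wedge','wedge_tip','wedge_back']:
    print(n,[(np.round(w(p,q['at'])).tolist(),round(q['conf'],2),np.round(pix(p,w(p,q['at']))).tolist()) for q in env.mark_of(p,n)[:2]])
for k in env.silhouettes(p,'wedge'):
    c=max(cv2.findContours(k['mask'].astype(np.uint8),0,1)[0],key=cv2.contourArea)
    print(k['conf'],cv2.approxPolyDP(c,6,True)[:,0].tolist(),[ray(p,x,2).round().tolist() for x in cv2.approxPolyDP(c,6,True)[:,0]])
```

```text
5.4667 [ 513.4 -254.4  339.9] [-0.19  0.67  0.82  1.83 -0.62  0.91  0.75]
psu []
psu_corner []
wedge [([540.0, -148.0, 2.0], 0.57, [326.0, 75.0])]
wedge_tip []
wedge_back [([519.0, -202.0, 13.0], 0.89, [310.0, 153.0])]
0.91 [[305, 0], [288, 142], [338, 151], [361, 0]] [[534.0, -97.0, 2.0], [503.0, -191.0, 2.0], [540.0, -205.0, 2.0], [573.0, -103.0, 2.0]]
```

View pics/w1.png

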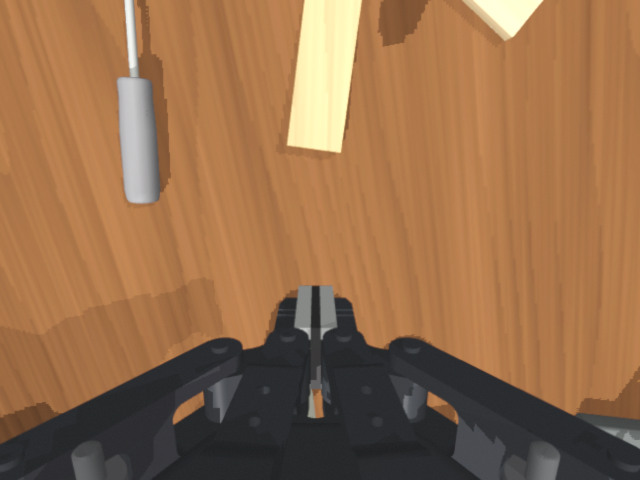

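```bash
cat >> h.py <<'E'
C=np.array([511,86.]); YAW=np.radians(-9.6)
def P2W(x,y):
    c,s=np.cos(YAW),np.sin(YAW); return C+[c*x-s*y,s*x+c*y]
def W2P(v):
    c,s=np.cos(YAW),np.sin(YAW); d=np.array(v[:2])-C; return np.array([c*d[0]+s*d[1],-s*d[0]+c*d[1]])
O=ori(80.4)
E
python3 - <<'E'
from h import *
print([env.solve_ik([*P2W(62,y),178],O).round(2) for y in (-318,-180)])
env.move_to([*P2W(62,-318),200],O)
f0=env.get_wrist_force()
print(env.move_l([*P2W(62,-318),178],O,rate=60,threshold=6))
print(env.move_l([*P2W(62,-233),178],O,rate=50,threshold=4))
print(env.get_time_s(),W2P(env.get_tcp_pos()),env.get_tcp_pos()[2],f0.round(2),env.get_wrist_force().round(2))
for c in ['wrist','top','side']:
    p=env.read_camera(c); save(p,c+'2')
    for n in ['psu','psu_corner','wedge','wedge_tip','wedge_back']:
        print(n,[(W2P(w(p,q['at'])).round(),round(w(p,q['at'])[2]),round(q['conf'],2)) for q in env.mark_of(p,n)[:1]])
    for k in env.silhouettes(p,'wedge')[:1]:
      ct=max(cv2.findContours(k['mask'].astype(np.uint8),0,1)[0],key=cv2.contourArea)
      print(c,k['conf'],[(x.tolist(),W2P(ray(p,x,6)).round().tolist()) for x in cv2.approxPolyDP(ct,4,True)[:,0]])
E
```

```text
[array([-0.07,  0.88,  0.6 ,  1.9 , -0.83,  0.63,  0.89]), array([-0.33,  0.87,  0.6 ,  1.95, -0.86,  0.6 ,  0.68])]
False
False
8.8 [  61.97941537 -233.25406849] 178.022177158759 [ 0.41 -0.67  1.07] [-0.07 -0.38  0.74]
psu []
psu_corner []
wedge [(array([  63., -167.]), 1, 0.88)]
wedge_tip []
wedge_back [(array([  58., -224.]), 13, 0.75)]
wrist 0.78 [([250, 0], [41.0, -123.0]), ([251, 290], [36.0, -226.0]), ([355, 295], [78.0, -228.0]), ([367, 0], [79.0, -123.0])]
psu [(array([ 188., -166.]), -1, 0.38)]
psu_corner []
wedge []
wedge_tip []
wedge_back [(array([ 133., -502.]), -4, 0.5)]
top 0.38 [([368, 306], [-68.0, -227.0]), ([392, 318], [-86.0, -291.0]), ([405, 315], [-73.0, -321.0]), ([402, 309], [-59.0, -311.0])]
psu [(array([-5.,  3.]), -1, 0.72)]
psu_corner [(array([ 63., -87.]), 96, 0.98)]
wedge [(array([  57., -165.]), 1, 0.56)]
wedge_tip []
wedge_back [(array([  61., -219.]), 9, 0.86)]
side 0.74 [([350, 230], [81.0, -230.0]), ([342, 243], [76.0, -183.0]), ([356, 250], [38.0, -182.0]), ([364, 236], [43.0, -230.0])]
```

```bash
python3 -c "
import cv2,numpy as np
a=cv2.imread('pics/top2.png');b=cv2.imread('pics/side2.png');c=cv2.imread('pics/wrist2.png')
r=cv2.resize
cv2.imwrite('pics/m2.png',np.vstack([np.hstack([r(a[180:330,220:420],(400,300)),r(b[180:330,260:460],(400,300))]),np.hstack([r(c,(400,300))]*2)]))"
```

```text
(no output)
```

View pics/m2.png

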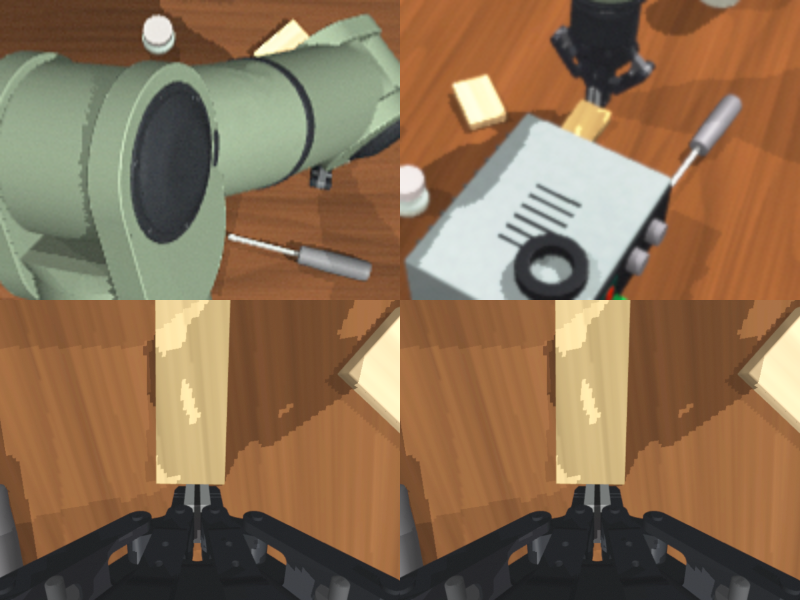

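Run:
```python
from h import *
f0=env.get_wrist_force()
r=env.move_l([*P2W(62,-150),178],O,rate=15,threshold=4.5)
print(r,env.get_time_s(),W2P(env.get_tcp_pos()).round(1),f0.round(2),env.get_wrist_force().round(2))
env.hold(0.2)
print(W2P(env.get_tcp_pos()).round(1),env.get_wrist_force().round(2))
for c in ['wrist','side']:
    p=env.read_camera(c); save(p,c+'3')
    for n in ['psu_corner','wedge','wedge_back']:
        print(n,[(W2P(w(p,q['at'])).round(),round(w(p,q['at'])[2]),round(q['conf'],2)) for q in env.mark_of(p,n)[:1]])
a=cv2.imread('pics/side3.png');c=cv2.imread('pics/wrist3.png')
cv2.imwrite('pics/m3.png',np.hstack([cv2.resize(a[180:330,260:460],(400,300)),cv2.resize(c,(400,300))]))
```

```text
True 12.5333 [  61.9 -196.6] [-0.3  -0.93 -0.32] [-0.55  1.14 -0.79]
[  61.8 -196.8] [ 0.24 -0.12  0.34]
psu_corner []
wedge [(array([  57., -130.]), -1, 0.81)]
wedge_back [(array([  57., -190.]), 15, 0.96)]
psu_corner [(array([ 61., -85.]), 97, 0.88)]
wedge [(array([ 59., -87.]), 96, 0.62)]
wedge_back [(array([  63., -185.]), 8, 0.53)]
```

View pics/m3.png

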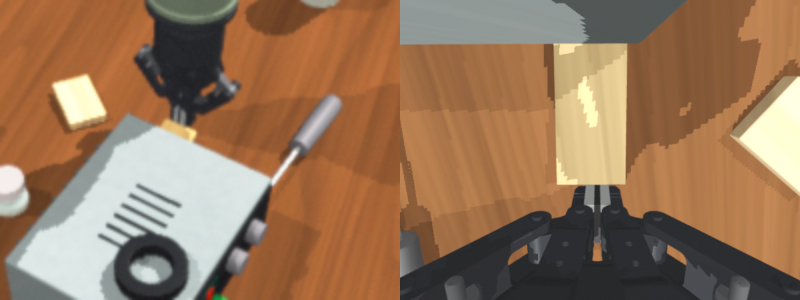

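Run:
```python
from h import *
y0=W2P(env.get_tcp_pos())[1]
for i in range(8):
    y0+=0.8
    r=env.move_l([*P2W(62,y0),178],O,rate=8,threshold=6.0)
    f=np.mean([env.get_wrist_force() for _ in range(1)],axis=0)
    d=np.array([-np.sin(YAW),np.cos(YAW)])
    print(r,round(env.get_time_s(),2),W2P(env.get_tcp_pos()).round(1),f.round(1),'along',(f[:2]@d).round(2))
    if r or f[:2]@d<-4.5: break
```

```text
False 13.39 [  62.  -196.4] [ 0.1 -4.  -1. ] along -3.96
False 13.64 [  62.  -195.9] [-1.1 -6.8 -0.8] along -6.89
```

Run:
```python
from h import *
env.move_l([*P2W(62,-222),178],O,rate=60)
env.move_l([*P2W(62,-222),300],O,rate=120)
env.move_l([*P2W(60,-85),290],O,rate=120)
env.hold(0.2); f0=env.get_wrist_force()[2]
r=env.move_l([*P2W(60,-85),255],O,rate=15,threshold=4)
z=env.get_tcp_pos()[2]; print(r,z,env.get_wrist_force()-f0,env.get_time_s())
for i in range(12):
    f=env.get_wrist_force()[2]-f0; print(round(env.get_tcp_pos()[2],2),round(f,1))
    if f>9: break
    z-=0.5; env.move_l([*P2W(60,-85),z],O,rate=10,threshold=15)
for i in range(4):
    env.hold(0.3); print(env.get_wrist_force().round(1),env.get_tcp_pos()[2].round(2))
p=env.read_camera('side'); save(p,'s4'); print(env.get_time_s())
```

```text
True 269.39300529261465 [-3.14454326  0.83336272 12.43044786] 18.2667
269.39 12.4
[-3.   0.2 11.3] 269.44
[-2.   0.8 10.6] 269.43
[-2.1  0.5 10.2] 269.43
[-2.7  1.  11.5] 269.42
19.5167
```

View pics/s4.png

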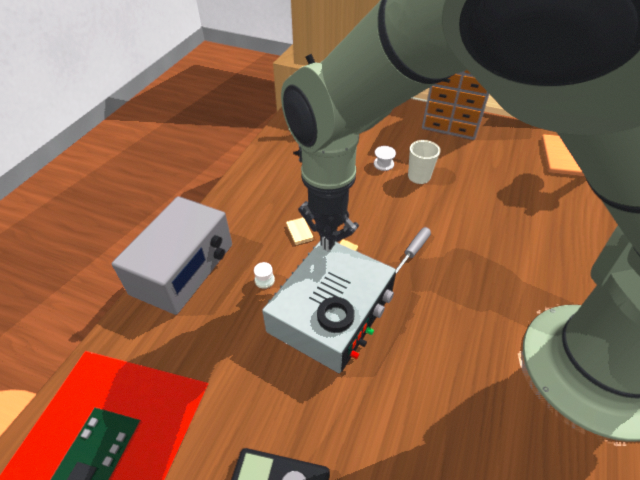

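Run:
```python
from h import *
env.move_l([*P2W(60,-85),300],O,rate=100)
env.move_l([*P2W(62,-222),300],O,rate=150)
env.move_l([*P2W(62,-222),178],O,rate=120,threshold=15)
env.hold(0.2); d=np.array([-np.sin(YAW),np.cos(YAW)]); f0=env.get_wrist_force()[:2]@d
r=env.move_l([*P2W(62,-185),178],O,rate=12,threshold=3)
y0=W2P(env.get_tcp_pos())[1]; print(r,round(y0,2),env.get_wrist_force().round(1),env.get_time_s())
for i in range(8):
    f=env.get_wrist_force()[:2]@d-f0; print(W2P(env.get_tcp_pos()).round(2),f.round(1))
    if f<-4.8: break
    y0+=0.5; env.move_l([*P2W(62,y0),178],O,rate=8,threshold=8)
p=env.read_camera('wrist'); save(p,'w5')
for n in ['wedge','wedge_back']:
    print(n,[(W2P(w(p,q['at'])).round(),round(q['conf'],2)) for q in env.mark_of(p,n)[:1]])
print(env.get_time_s())
```

```text
True -195.98 [-0.1 -2.2  0.1] 24.3917
[  61.88 -195.98] -1.5
[  61.91 -195.91] -4.6
[  61.92 -195.72] -6.7
wedge [(array([  61., -130.]), 0.6)]
wedge_back [(array([  60., -187.]), 0.6)]
25.0417
```

View pics/w5.png

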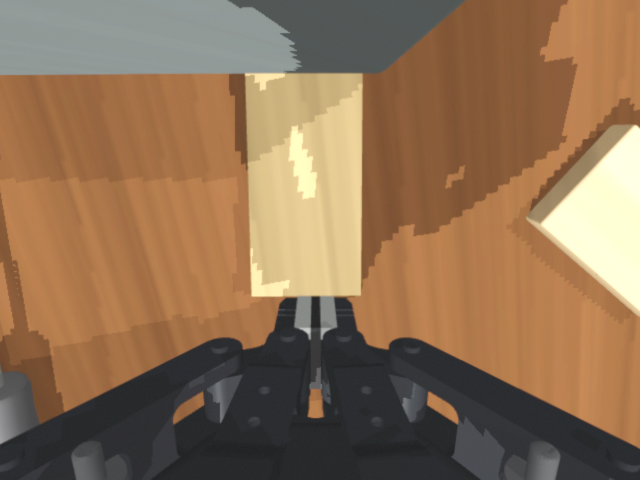

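Run:
```python
from h import *
env.move_l([*P2W(62,-222),178],O,rate=60)
env.move_l([*P2W(62,-222),300],O,rate=150)
env.move_l([*P2W(60,-85),285],O,rate=150)
env.hold(0.2); f0=env.get_wrist_force()[2]
r=env.move_l([*P2W(60,-85),255],O,rate=12,threshold=5)
print(r)
for i in range(4):
    env.hold(0.3); print((env.get_wrist_force()[2]-f0).round(1),env.get_tcp_pos()[2].round(2))
env.move_l([*P2W(60,-85),320],O,rate=100)
env.move_l([*P2W(62,-230),340],O,rate=150)
env.hold(0.3)
for c in ['wrist','side']:
    p=env.read_camera(c); save(p,c+'6')
    for n in ['psu','psu_corner','wedge','wedge_back','tape','screwdriver','offcut']:
        print(n,[(w(p,q['at']).round(),W2P(w(p,q['at'])).round(),round(q['conf'],2)) for q in env.mark_of(p,n)[:1]])
a=cv2.imread('pics/side6.png');c=cv2.imread('pics/wrist6.png')
cv2.imwrite('pics/m6.png',np.hstack([cv2.resize(a,(400,300)),cv2.resize(c,(400,300))]))
print(env.get_time_s())
```

```text
True
11.1 269.44
12.0 269.46
11.1 269.44
10.7 269.46
psu []
psu_corner []
wedge [(array([552., -53.,   0.]), array([  63., -131.]), 0.58)]
wedge_back [(array([ 540., -108.,   11.]), array([  61., -187.]), 0.81)]
tape []
screwdriver [(array([ 405., -130.,   -1.]), array([ -69., -230.]), 0.87)]
offcut [(array([ 668., -106.,   -1.]), array([ 187., -163.]), 0.63)]
psu [(array([510.,  90.,  -1.]), array([-2.,  4.]), 0.61)]
psu_corner [(array([556.,  -7.,  96.]), array([ 60., -84.]), 0.6)]
wedge []
wedge_back [(array([ 538., -106.,    8.]), array([  58., -185.]), 0.5)]
tape [(array([480., 143.,  96.]), array([-40.,  51.]), 0.74)]
screwdriver [(array([ 400., -128.,   -1.]), array([ -74., -230.]), 0.57)]
offcut [(array([ 662., -108.,    1.]), array([ 181., -166.]), 0.65)]
33.3333
```

View pics/m6.png

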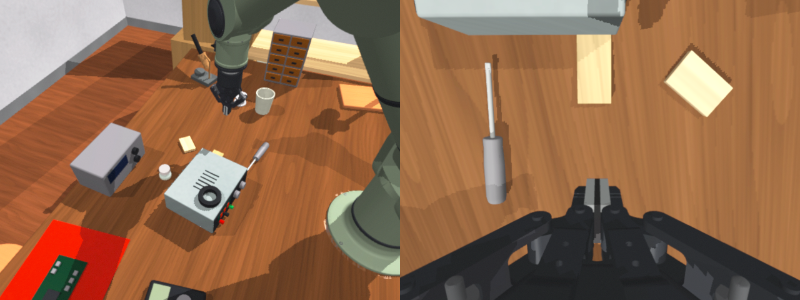

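The wedge is square to the supply and under its corner: it shows at about (594, 70) in the right-hand picture. The supply and its neighbours are where they were, and the hand is clear.

```bash
python3 -c "
from h import *
print(env.sign_off(),env.get_time_s())"
```

```text
the job is handed in; nothing more can be done
the job is handed in; nothing more can be done
```

The wedge is snug under the short foot and the supply no longer dips when pressed there. I handed the job in at about 33 s of the 51 s; sign-off gives no verdict.

- **Wedge:** I pushed it thin end first with closed fingertips until the push rose to about 7 N. After the first press I pushed it again. It met the finger at the same place, so it had not slid back, and I re-snugged it to about 7 N. By the cameras it sits square to the supply, with its thin end about 18 mm past the near edge of the foot and its centre line within a few millimetres of the foot's.
- **Press test:** I pressed twice on the corner above the foot, at about 11 N for about 1.2 s each. The fingertips stayed at about 96.4 mm both times, with no dip.
- **Other things:** The supply, tape, screwdriver and offcut read within a few millimetres of where they started, which is the networks' accuracy. I did not re-measure the jar, meter, cup and spool. The hand never went low near them, and those visible in the last side picture look unmoved. The hand finished clear.
- **Checks that failed or were weak:** The final side picture gave no wedge reading and the top camera was blocked by the arm during the first push. The wedge's final position therefore rests mainly on the wrist camera, with one low-confidence side reading of its back that agreed.

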